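# Load a sample tin under the spring clamp of the shaker

### The arm

A 6-joint arm with a two-finger parallel gripper is mounted at the origin on a cart in front of the work surface, level with it; the furniture and walls round the work are solid. World frame = base frame: x ahead of the robot, y to its left, z up, the work surface at z = 0. Lengths are in m, angles in rad, forces in N, time in s.
With the tool pointing down it reaches from about 0.275 to 0.825 m from the base axis. Payload 5.2 kg.
Tool frame: the origin (TCP) lies midway between the tips of the shut fingers; the grasp point (between the pads) lies 19 mm behind it; z points along the fingers, y is the line along which they close (so a half turn about z gives the same grasp; the last joint's range is limited). The gripper opens to 93 mm and grips with 3 to 60 N. Pads are 15 mm wide; open, the fingers measure 128 mm over their backs; the gripper's body (75 mm by 188 mm) begins 65 mm behind the grasp point.
Start: joints at [1.043, 0.259, 1.535, -0, 1.348, -0.203], TCP at [0.175, 0.521, 0.219] pointing down, gripper open.
Joint ranges: [-3.14, 3.14], [-0.91, 2.08], [0.19, 2.58], [-1.22, 4.36], [0.22, 2.71], [-3.12, 3.12]. Speed limits (rad/s): [2.57, 2.57, 3.14, 3.14, 3.14, 3.14].

### API

Orientations are given as a unit quaternion [x, y, z, w].
In Python, from cell import bot gives the robot as it stands.
- The arm moves only by the tool drive_tool, never from a script. Its argument "plan" is a list that holds one entry, the list of rows, each a list of 4 numbers: the shift along the tool's x, y, z in mm, then the turn about the tool's z in degrees. A call has 1 to 5 rows; each row is the pose to reach, as a shift and turn from the pose commanded when the call began, along the tool's axes at that moment; what a row does not reach only later rows make up. A row lasts 1/8 s, in which the tool goes at most 62.5 mm and 10.7 degrees, less where a joint would pass 70% of its speed; a pose out of reach is approached as far as the arm can. A call with a gripper value outside its range is refused whole. "grip" is the opening, from -1 (shut) to 1 (fully open), set as the call begins (left out, the last holds). The fingers move at their own pace and stop on an object; "grip_force" is the grip in N (left out, the last holds). Time passes only in rows, so rows that repeat a pose let the fingers close. It gives the time, the measured TCP pose, the force, the opening and the grip force at its end, in the units of the state.
- bot.get_state(): the state, without advancing time (a new reading comes with each control period).
- bot.grab_frame(name): name is "side" or "top" or "wrist"; returns a dict with "color" (384x512x3 uint8, red, green, blue), "fx", "fy", "cx", "cy" (pixels), "extrinsics" (4x4, takes a point from world to camera coordinates); the wrist camera has in their place "hand_eye" (4x4, takes a point from camera to tool coordinates, whose origin is the TCP and whose axes are the flange's). Camera axes: x right, y down, z forward; pixel columns grow to the right and rows downward; lengths in m; the calibration is good to about 2 mm. A picture is of the moment at which its call begins: read the wrist's pose just before it. There is no depth.
- bot.finish_job(): hands the job in; it is judged then, once.
The state is a dict: "time_s": time; "q": joint angles; "dq": joint speeds; "joint_efforts": joint torques, N m; "position": TCP position; "tcp_rot": TCP orientation; "wrist_force": force on the tool from outside, world axes, zero at the start; "ft_torque": the same for the moment, N m; "gripper_width": finger opening in m; "gripper_force": force on a finger pad.
Only numpy, scipy, OpenCV 4.12 (cv2) and the standard library are available. Lean on these libraries where they do the work, as an engineer would, in place of code of your own. Each camera call takes 0.05 s, during which the arm holds its last target. There are 200 camera calls.

### The job

Load the sample tin into the shaker's clamp with the fingertips, without gripping or lifting it: with one fingertip press the black bar beside the lane down and keep it down, so that the spring-closed flap stands open, and with the other fingertip push the tin along the lane under the open flap until it is home against the end stop. Then let go of both, so that the flap springs down onto the tin's lid and clamps it. Leave the other tins, the crucible, the vial and the spatula where they are.

Things in the scene. Friction and masses are not known exactly. Their poses are not given: they have to be found in the camera images.
- shaker: white platform shaker fixed to the bench, 236 x 168 mm; its bare aluminium platform (222 x 164 mm) has its top 66 mm above the bench. Origin: centre of its underside. x: along the loading lane, from the control panel with the dark display towards the end stop; y: left of that; z up. Below, x, y, z in mm are in this frame
- lane_mouth (a point): middle of the lane's mouth, on the platform, at x = 6, y = -25, z = 66. From here to x = 90 two rails 10 mm high, 72 mm apart, guide the tin; they flare outwards back to x = -24. Before that (x = -111 to -24) the loading end is open. The lane's centre line is y = -25; the end stop, 18 mm high, has its face at x = 88
- nest (a point): where the middle of the tin (half-way up) is when it is home against the end stop: x = 56, y = -25, z = 81
- tin_center (a point): round aluminium sample tin with its lid on, 64 mm in diameter, 30 mm high, about 0.15 kg, standing upright on the loading end of the lane; this point is its centre, half-way up (15 mm above the platform)
- flap (a joint): angle of the clamp, one rigid rocker of steel flap and black bar. 0: shut on nothing, the flap droops 22 degrees across the lane and blocks it. 0.663 rad: wide open, at its stop. The tin passes under it at 0.45 and more; resting on the tin's lid it reads about 0.38. A spring and damper close it: about 3 N on the bar start it, 7 N keep it wide open, more if pressed fast
- shaft (a point): middle of the clamp's shaft (8 mm thick), on which the rocker turns: along x at y = 14, z = 106 (40 mm above the platform), from x = -106 to 100, on posts 47 mm high at x = -98, 32 and 94 (y = 8 to 21)
- press_bar (a point): middle of the top face of the black ribbed press bar left of the lane, a flat bar 116 mm long along x (x = -98 to 18) and 30 mm wide, outer edge 30 degrees up. Shut: x = -40, y = 60, z = 104. Pressed to the stop: y = 49, z = 77, nearly level. Press it about y = 55, anywhere along x; the tip can slide along it. With the tip 12 to 15 mm above the platform the flap is wide enough open
- pad (a point): centre of the underside of the flap's rubber pad (24 mm in diameter), at x = 61. The flap spans x = 40 to 82 and reaches from the shaft over the lane to y = -60; its front edge at x = 40 has a turned-down lip
- spare_tin: another round aluminium tin, 68 mm in diameter, 30 mm high, on the bench; to be left alone. Origin: centre of its underside
- small_tin: another round aluminium tin, 60 mm in diameter, 26 mm high, on the bench; to be left alone. Origin: centre of its underside
- crucible: white porcelain crucible, 48 mm in diameter, 36 mm high, on the bench; to be left alone. Origin: centre of its underside
- vial: screw-cap sample vial, 25 mm in diameter, 60 mm high, on the bench; to be left alone. Origin: centre of its underside
- spatula: thin steel spatula, 174 mm long, lying on the bench; to be left alone. Origin: middle of its underside
Not all that is in view belongs to the job. Leave any orange look-alike of the part that bears tin_center alone.

How it is judged:
On the way, in this order (a step that is already met when the one before it is completed fails the run):
1. a finger holds the bar down and the flap open while the tin is still outside (value of joint flap above 0.45 rad and contact force between the fingers and flap above 1 N and x of tin_center in the frame of nest below -0.042 m), for 0.2 s.
2. with the flap still held open the tin has been pushed home under it (value of joint flap above 0.42 rad and contact force between the fingers and flap above 1 N and horizontal distance between tin_center and nest below 0.008 m), for 0.1 s.
At the end, for the whole second after the job is handed in: the tin stands flat at the end stop, its centre within 8 mm of the nest, and the flap has sprung down and rests on its lid (flap between 0.32 and 0.44 rad, pressing with more than 1 N); all at rest and let go (horizontal distance between tin_center and nest below 0.008 m and angle between tin_center's own z axis and vertical below 0.06 rad and value of joint flap between 0.32 and 0.44 rad and contact force between tin and flap above 1 N and linear speed of tin below 0.01 m/s); the robot touches nothing.
It fails at once if the tin is lifted or carried (more than 8 mm off the platform) (z of tin_center in the frame of nest above 0.008 m).
It fails at once if the tin is knocked off the platform (z of tin_center in the frame of nest below -0.01 m).
It fails at once if the tin is tipped by more than about 14 degrees (angle between tin_center's own z axis and vertical above 0.25 rad).
It fails at once if another tin, the crucible, the vial or the spatula is moved by more than 20 mm (distance of any of spare_tin, small_tin, crucible, vial, spatula from where it was at the start of the episode above 0.02 m).
It also fails if it takes over 38 s, if anything falls off the work surface, if the arm or the gripper's body presses on something with over 40 N, if the wrist force passes 120 N, or if a joint passes its speed limit or range.

## Working session

There is one attempt and no reset: what is moved stays moved. The work goes in short steps, Python scripts to look and compute and a tool call to move; the robot and the scene stay as the last step left them, time stands still between calls to the robot, and variables do not carry over. Pictures are saved under pics/ and viewed, at most 10 in all, crops included, and the job is handed in when it is done.

Besides the shell and the picture viewer there is one more tool, called as name(argument=value, ...), one argument or row to a line, values as JSON. drive_tool: Moves the arm, as the interface text tells. Its arguments: {"type":"object","properties":{"plan":{"type":"array"},"grip":{"type":"number"},"grip_force":{"type":"number"}},"required":["plan"]}

```bash
mkdir -p pics
python3 - <<'E'
from cell import bot
import cv2,numpy as np
s=bot.get_state();print(s)
for n in ("top","side"):
    f=bot.grab_frame(n);cv2.imwrite(f"pics/{n}1.png",cv2.resize(f["color"][:,:,::-1],(800,600),interpolation=cv2.INTER_CUBIC))
    np.savez(f"pics/{n}1.npz",**f)
    print(n,f["fx"],f["fy"],f["cx"],f["cy"],np.round(f["extrinsics"],4).tolist())
E
```

```text
{'time_s': 0.0, 'q': array([ 1.04321384e+00,  2.59339958e-01,  1.53605575e+00, -1.10154099e-05,
        1.34798513e+00, -2.02774528e-01]), 'dq': array([-2.00272521e-04, -5.31613579e-04,  2.29603993e-04, -1.22154730e-03,
        1.45075089e-04,  9.51252318e-05]), 'joint_efforts': array([-2.19434078e-03, -4.37295270e+01, -2.83993417e+01,  7.16061308e-02,
        4.07631893e-02, -1.01641701e-04]), 'position': array([0.17521498, 0.52078369, 0.21783031]), 'tcp_rot': array([ 1.61689749e-01,  9.86841236e-01, -8.37049718e-04, -3.14276819e-04]), 'wrist_force': array([-0.85815455, -0.08407459, -0.02328029]), 'ft_torque': array([-0.00972328,  0.03291474, -0.01380147]), 'gripper_force': 0.0, 'gripper_width': 0.09314896531116379}
top 376.4444813062565 376.4444813062565 259.83581439049516 184.00399492258833 [[-0.0048, -1.0, 0.007, 0.0914], [-0.9828, 0.0035, -0.1848, 0.4975], [0.1848, -0.0077, -0.9828, 0.9047], [0.0, 0.0, 0.0, 1.0]]
side 489.44897856288986 489.44897856288986 249.38367561962016 188.72136817250345 [[0.8805, -0.474, 0.0098, -0.3567], [-0.2065, -0.4021, -0.892, 0.2171], [0.4268, 0.7834, -0.4519, 1.0679], [0.0, 0.0, 0.0, 1.0]]
```

View pics/top1.png

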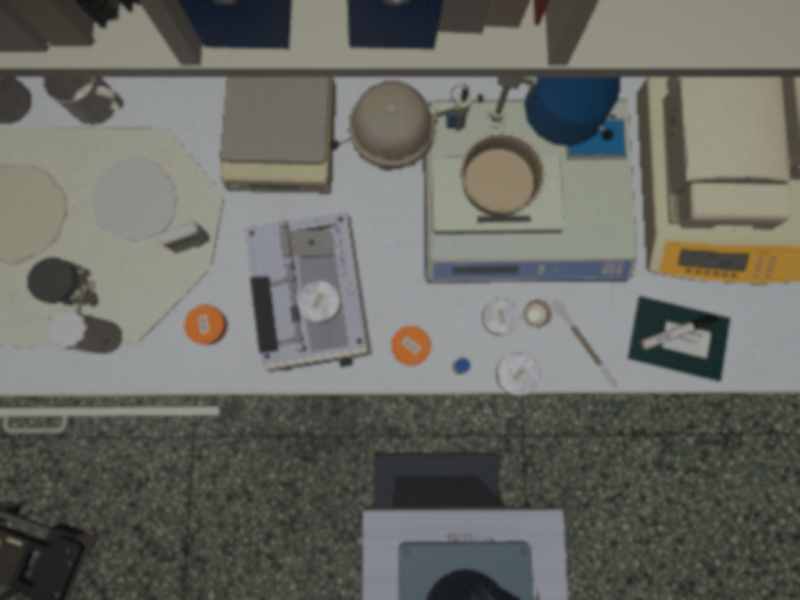

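View pics/side1.png

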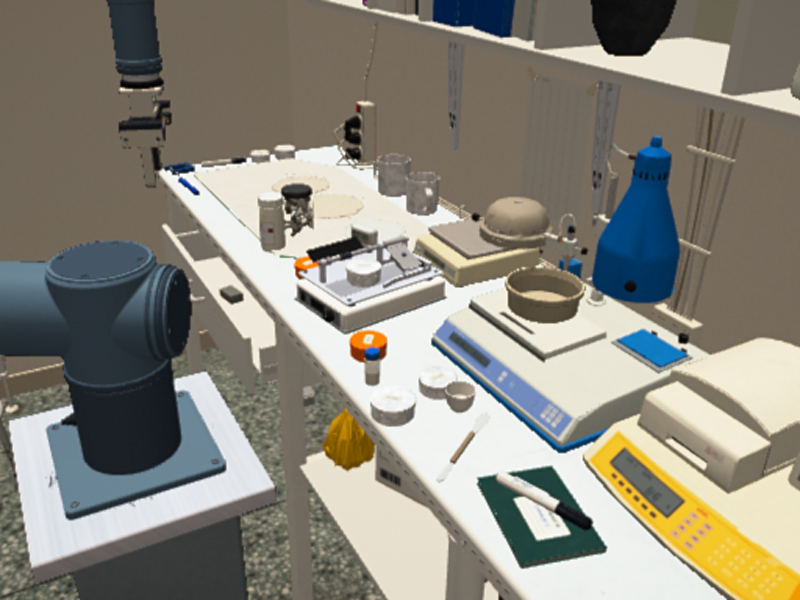

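The top view shows the shaker at about (308,290), with its lane pointing up (world +x) and the black bar on the left at (263,313). The metal tin stands on its platform at (319,300). The orange look-alikes are at (205,325) and (411,345), and the spare tins at (500,316) and (518,372). Only the tin on the lane fits the description, so I'll enlarge that area to confirm.

Run:
```python
import cv2,numpy as np
f=np.load("pics/top1.npz");c=f["color"][130:242,150:246,::-1]
cv2.imwrite("pics/crop1.png",cv2.resize(c,None,fx=5.3,fy=5.3,interpolation=cv2.INTER_CUBIC))
```

```text
(no output)
```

View pics/crop1.png

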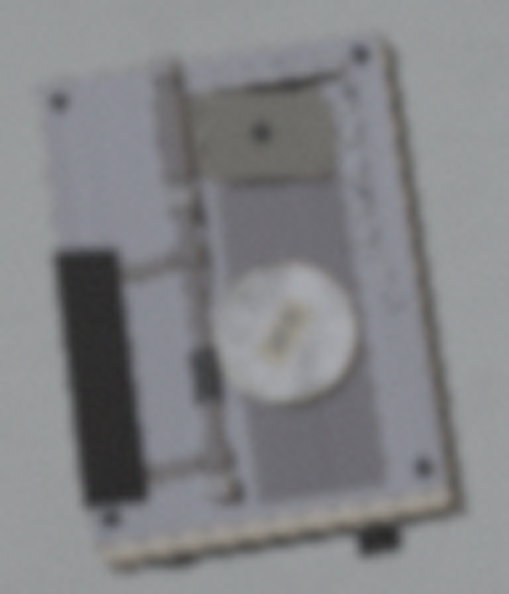

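```bash
cat > h.py <<'E'
import numpy as np, cv2
from scipy.optimize import least_squares
def proj(f,P):
    E=f["extrinsics"];c=P@E[:3,:3].T+E[:3,3];return np.c_[f["fx"]*c[:,0]/c[:,2]+f["cx"],f["fy"]*c[:,1]/c[:,2]+f["cy"]]
def ray(f,uv,z):
    E=f["extrinsics"];R=E[:3,:3];o=-R.T@E[:3,3];d=R.T@np.array([(uv[0]-f["cx"])/f["fx"],(uv[1]-f["cy"])/f["fy"],1]);return o+d*(z-o[2])/d[2]
def T(p,L):
    c,s=np.cos(p[2]),np.sin(p[2]);return np.c_[p[0]+c*L[:,0]-s*L[:,1],p[1]+s*L[:,0]+c*L[:,1],L[:,2]]
def inv(p,w):
    c,s=np.cos(p[2]),np.sin(p[2]);d=np.array(w[:2])-p[:2];return np.array([c*d[0]+s*d[1],-s*d[0]+c*d[1]])*1000
E
python3 - <<'E'
from h import *
f=np.load("pics/top1.npz")
uv=np.array([(40,88),(383,38),(447,490),(102,546),(55,253),(115,248),(146,497),(86,506)])/5.3+[150,130]
L=np.array([(111,82,66),(111,-82,66),(-111,-82,66),(-111,82,66),(18,73,111),(18,47,96),(-98,47,96),(-98,73,111)])/1000.
r=least_squares(lambda p:(proj(f,T(p,L))-uv).ravel(),[.5,.25,0],loss='soft_l1')
p=r.x;print(p,np.round((proj(f,T(p,L))-uv)*5.3,1).tolist())
t=ray(f,np.array((286,332))/5.3+[150,130],.096);print(t,inv(p,t))
np.save("p.npy",p)
E
```

```text
[0.4961618  0.24891219 0.15267954] [[-1.2, -5.4], [-1.7, -6.7], [1.6, 1.4], [-10.7, 1.9], [0.1, -2.9], [5.8, 0.1], [5.0, 5.3], [-1.8, 3.0]]
[0.46809598 0.22265288 0.096     ] [-31.73302836 -21.6853897 ]
```

```bash
cat >> h.py <<'E'
def togo(bot,xs,ys,z):
    from scipy.spatial.transform import Rotation as Ro
    s=bot.get_state();p=np.load("p.npy");R=Ro.from_quat(s["tcp_rot"]).as_matrix()
    w=T(p,np.array([[xs/1000,ys/1000,z]]))[0];d=R.T@(w-s["position"])*1000
    ang=np.degrees(np.arctan2(-R[0,1],R[1,1])-p[2])
    print("t",s["time_s"],"shift",d.round(1),"turn",ang.round(2),"here",inv(p,s["position"]).round(1),s["position"][2].round(4),"F",s["wrist_force"].round(1),"w",s["gripper_width"])
E
python3 -c "
from h import *
from cell import bot
togo(bot,-84,15,.19)"
```

```text
t 0.1 shift [-309.4 -180.5   28.1] turn -27.36 here [-275.8  317.6] 0.2179 F [ 0.1  0.2 -0.9] w 0.09286634837959104
```

drive_tool(
  plan=[
    [[-40, -24, 0, 0], [-90, -52, 0, 0], [-140, -82, 5, 0], [-190, -111, 10, 0], [-230, -134, 15, 0]],
  ],
  grip=0.36,
)

```text
time_s: 0.72
position: [0.3517, 0.319, 0.2033]
tcp_rot: [0.162, 0.987, -0.0, -0.0]
wrist_force: [-0.2, 0.8, 0.6]
gripper_width: 0.0631
gripper_force: 0.0
```

drive_tool(
  plan=[
    [[-35, -20, 5, -8], [-60, -36, 10, -16], [-75, -44, 13, -23], [-79, -46, 13, -27.4], [-79, -46, 13, -27.4]],
  ],
)

```text
time_s: 1.35
position: [0.4109, 0.2516, 0.1903]
tcp_rot: [-0.076, 0.997, -0.0, -0.0]
wrist_force: [-0.7, 0.8, 0.6]
gripper_width: 0.0631
gripper_force: 0.0
```

```bash
python3 -c "
from h import *
from cell import bot
togo(bot,-84,15,.16)
s=bot.get_state()
f=bot.grab_frame('wrist');np.savez('pics/w1.npz',pos=s['position'],rot=s['tcp_rot'],**f)
f2=bot.grab_frame('side');np.savez('pics/s2.npz',**f2)
c=cv2.resize(f2['color'][110:230,170:310],None,fx=3,fy=3,interpolation=cv2.INTER_CUBIC)
w=f['color']
o=np.zeros((384+0,512+280,3),np.uint8);o[:,:512]=w;o[:240,512:]=cv2.resize(c,(280,240))
cv2.imwrite('pics/w1.png',o[:,:,::-1]);print(f['fx'],f['cx'],f['cy'],f['hand_eye'].round(4).tolist())"
```

```text
t 1.35 shift [ 0.1 -0.7 30.3] turn -0.06 here [-83.8  15.7] 0.1903 F [-0.7  0.8  0.6] w 0.06310082478478607
318.41466520948757 257.4893544147043 194.87009939458835 [[-0.0012, -0.9671, -0.2543, 0.0698], [1.0, -0.001, -0.0011, -0.0005], [0.0008, -0.2543, 0.9671, -0.1666], [0.0, 0.0, 0.0, 1.0]]
```

View pics/w1.png

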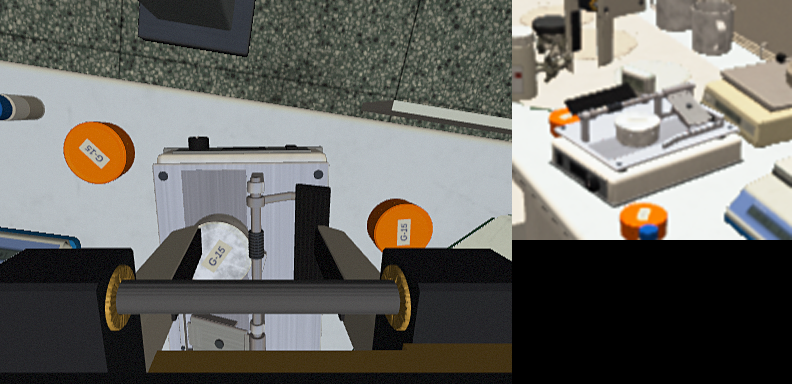

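The wrist view shows the bar end corners at (295,184) and (330,185), the shaft end at (257,176), the platform's front corners at (153,163) and (328,161), and the tin's lid centred near (222,255). I'll check the fit against these.

```bash
cat >> h.py <<'E'
def wframe(d):
    from scipy.spatial.transform import Rotation as Ro
    A=np.eye(4);A[:3,:3]=Ro.from_quat(d["rot"]).as_matrix();A[:3,3]=d["pos"]
    f={k:d[k] for k in("fx","fy","cx","cy")};f["extrinsics"]=np.linalg.inv(A@d["hand_eye"]);return f
E
python3 - <<'E'
from h import *
d=np.load("pics/w1.npz");f=wframe(d);p=np.load("p.npy")
L=np.array([(-98,47,96),(-98,73,111),(-111,82,66),(-111,-82,66),(-106,14,106),(-64,-22,96),(-110.,-61,66)])/1000
print(proj(f,T(p,L)).round(0).tolist())
for uv,z in [((295,184),.096),((330,185),.111),((328,161),.066),((153,163),.066),((257,175),.106),((224,216),.096)]: print(uv,inv(p,ray(f,uv,z)).round(1))
g=d["color"][150:290,140:340,::-1]
cv2.imwrite("pics/w1c.png",cv2.resize(g,None,fx=4,fy=4,interpolation=cv2.INTER_CUBIC))
E
```

```text
[[296.0, 180.0], [331.0, 184.0], [331.0, 159.0], [152.0, 160.0], [256.0, 173.0], [215.0, 219.0], [175.0, 161.0]]
(295, 184) [-94.6  46.4]
(330, 185) [-97.1  72.3]
(328, 161) [-109.4   79.7]
(153, 163) [-107.8  -81.3]
(257, 175) [-104.3   14.5]
(224, 216) [-66.4 -14.1]
```

View pics/w1c.png

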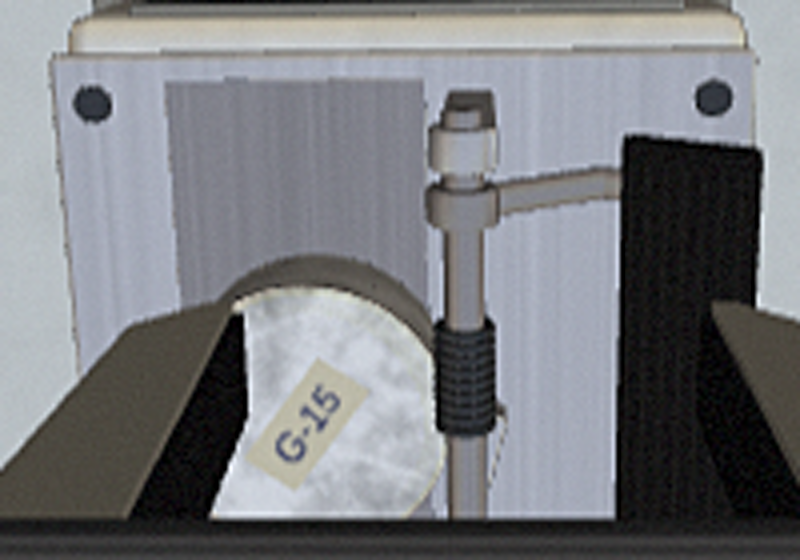

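drive_tool(
  plan=[
    [[0, -1, 30, 0], [0, -1, 60, 0], [0, -1, 75, 0], [0, -1, 80, 0], [0, -1, 85, 0]],
  ],
)

```text
time_s: 2.08
position: [0.4117, 0.2514, 0.1062]
tcp_rot: [-0.077, 0.997, 0.0, 0.001]
wrist_force: [-0.5, -0.5, -0.3]
gripper_width: 0.0631
gripper_force: 0.0
```

drive_tool(
  plan=[
    [[0, 0, 5, 0], [0, 0, 10, 0], [0, 0, 15, 0], [0, 0, 20, 0], [0, 0, 24, 0]],
  ],
)

```text
time_s: 2.7
position: [0.4129, 0.2461, 0.0836]
tcp_rot: [-0.078, 0.997, -0.005, 0.001]
wrist_force: [-1.2, -31.5, 28.7]
gripper_width: 0.0626
gripper_force: 15.7
```

drive_tool(
  plan=[
    [[0, 0, 0, 0], [0, 0, 0, 0]],
  ],
)

```text
time_s: 2.95
position: [0.4128, 0.2462, 0.0839]
tcp_rot: [-0.078, 0.997, -0.004, 0.001]
wrist_force: [-1.2, -25.5, 24.0]
gripper_width: 0.0626
gripper_force: 12.5
```

```bash
python3 -c "
from h import *
from cell import bot
togo(bot,-84,15,.08)
s=bot.get_state()
f=bot.grab_frame('wrist');f2=bot.grab_frame('side')
c=cv2.resize(f2['color'][140:220,180:300],None,fx=4,fy=4,interpolation=cv2.INTER_CUBIC)
o=np.zeros((584,512,3),np.uint8);o[:264]=f['color'][60:324];o[264:,16:496]=c
cv2.imwrite('pics/w2.png',o[:,:,::-1])"
```

```text
t 2.95 shift [1.2 5.1 3.9] turn 0.17 here [-82.8  10. ] 0.0839 F [ -1.2 -25.5  24. ] w 0.06259505959601529
```

View pics/w2.png

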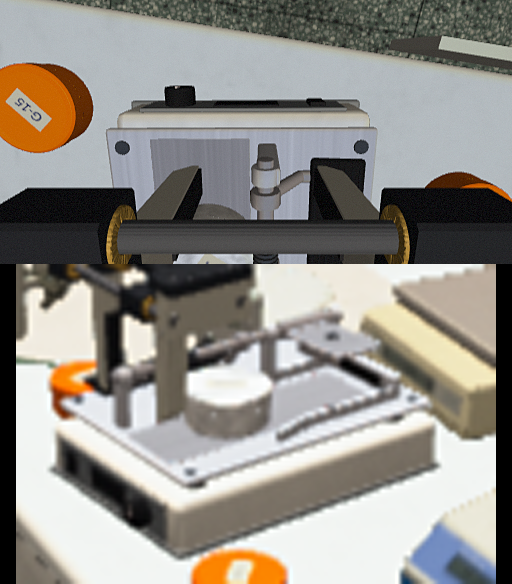

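The flap is open, but the bar dragged the finger sideways and about 25 N of lateral force remains. I'll give way in -y.

drive_tool(
  plan=[
    [[0, -2, 0, 0], [0, -4, 0, 0], [0, -4, 1, 0], [0, -4, 1, 0], [0, -4, 1, 0]],
  ],
)

```text
time_s: 3.68
position: [0.4129, 0.2446, 0.0825]
tcp_rot: [-0.077, 0.997, -0.002, 0.001]
wrist_force: [-1.6, -14.3, 17.0]
gripper_width: 0.063
gripper_force: 8.8
```

drive_tool(
  plan=[
    [[0, 0, 0, 0], [0, 0, 1, 0], [0, 0, 1, 0], [0, 0, 1, 0]],
  ],
  grip=0.28,
)

```text
time_s: 4.18
position: [0.4128, 0.2454, 0.0814]
tcp_rot: [-0.077, 0.997, -0.001, 0.001]
wrist_force: [-1.7, -10.2, 16.2]
gripper_width: 0.0591
gripper_force: 7.9
```

```bash
python3 -c "
from h import *
from cell import bot
togo(bot,16,9,.08)"
```

```text
t 4.175 shift [-98.9  -0.3   1.6] turn 0.09 here [-82.9   9.2] 0.0814 F [ -1.7 -10.2  16.2] w 0.05905442233289015
```

drive_tool(
  plan=[
    [[-5, 0, 0, 0], [-10, 0, 0, 0], [-15, 0, 0, 0], [-20, 0, 0, 0], [-25, 0, 0, 0]],
  ],
)

```text
time_s: 4.8
position: [0.4336, 0.2506, 0.0796]
tcp_rot: [-0.077, 0.997, -0.0, -0.003]
wrist_force: [-9.0, -0.8, 9.4]
gripper_width: 0.0594
gripper_force: 4.9
```

drive_tool(
  plan=[
    [[-5, 0, 0, 0], [-10, 0, 0, 0], [-15, 0, 0, 0], [-20, 0, 0, 0], [-25, 0, 0, 0]],
  ],
)

```text
time_s: 5.42
position: [0.4584, 0.2546, 0.0796]
tcp_rot: [-0.077, 0.997, -0.0, -0.003]
wrist_force: [-8.1, -1.4, 9.7]
gripper_width: 0.0597
gripper_force: 4.6
```

```bash
python3 -c "
from h import *
from cell import bot
togo(bot,16,9,.08)
f=bot.grab_frame('top');f2=bot.grab_frame('side')
o=np.zeros((580,480,3),np.uint8);o[:320]=cv2.resize(f2['color'][140:220,180:300],None,fx=4,fy=4,interpolation=cv2.INTER_CUBIC);o[320:,:330]=cv2.resize(f['color'][132:236,150:250],(330,260),interpolation=cv2.INTER_CUBIC)
cv2.imwrite('pics/w3.png',o[:,:,::-1])"
```

```text
t 5.425 shift [-52.5  -2.4  -0.6] turn 0.05 here [-36.5  11.3] 0.0796 F [-8.1 -1.4  9.7] w 0.05968842748523317
```

View pics/w3.png

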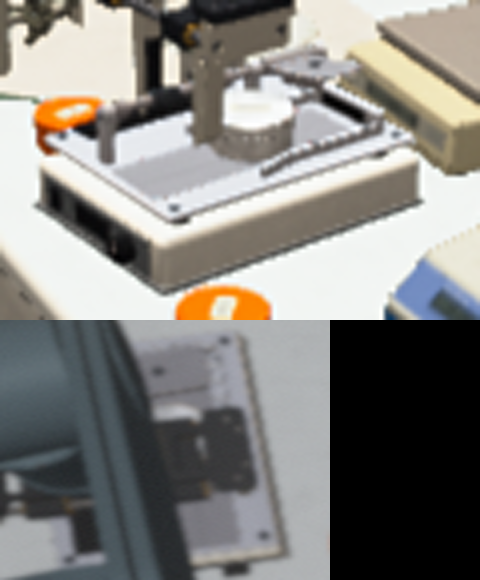

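The tin slides ahead of the left finger in the rails, with the flap standing open. I'll keep pushing.

drive_tool(
  plan=[
    [[-5, 0, 0, 0], [-10, 0, 0, 0], [-15, 0, 0, 0], [-20, 0, 0, 0], [-25, 0, 0, 0]],
  ],
)

```text
time_s: 6.15
position: [0.4831, 0.2584, 0.0797]
tcp_rot: [-0.077, 0.997, -0.0, -0.003]
wrist_force: [-8.2, -1.3, 9.1]
gripper_width: 0.0592
gripper_force: 4.9
```

drive_tool(
  plan=[
    [[-5, 0, 0, 0], [-10, 0, 0, 0], [-14, 0, 0, 0], [-17, 0, 0, 0], [-20, 0, 0, 0]],
  ],
)

```text
time_s: 6.78
position: [0.503, 0.2615, 0.0797]
tcp_rot: [-0.077, 0.997, -0.0, -0.002]
wrist_force: [-7.7, -1.4, 9.0]
gripper_width: 0.0595
gripper_force: 4.5
```

```bash
python3 -c "
from h import *
from cell import bot
togo(bot,16,9,.08)"
```

```text
t 6.775 shift [-7.3 -2.4 -0.3] turn 0.06 here [ 8.7 11.4] 0.0797 F [-7.7 -1.4  9. ] w 0.05946216638205125
```

drive_tool(
  plan=[
    [[-2, 0, 0, 0], [-4, 0, 0, 0], [-6, 0, 0, 0]],
  ],
)

```text
time_s: 7.15
position: [0.5089, 0.2624, 0.0797]
tcp_rot: [-0.077, 0.997, -0.0, -0.002]
wrist_force: [-7.3, -1.9, 8.4]
gripper_width: 0.0595
gripper_force: 4.4
```

drive_tool(
  plan=[
    [[-1, 0, 0, 0], [-2, 0, 0, 0], [-2, 0, 0, 0]],
  ],
)

```text
time_s: 7.52
position: [0.511, 0.2628, 0.0798]
tcp_rot: [-0.077, 0.997, -0.0, -0.002]
wrist_force: [-8.4, -0.8, 7.8]
gripper_width: 0.0596
gripper_force: 4.2
```

drive_tool(
  plan=[
    [[-1, 0, 0, 0], [-2, 0, 0, 0], [-2, 0, 0, 0]],
  ],
)

```text
time_s: 7.9
position: [0.5129, 0.2631, 0.0797]
tcp_rot: [-0.077, 0.997, -0.0, -0.002]
wrist_force: [-6.8, -0.6, 7.7]
gripper_width: 0.0597
gripper_force: 4.6
```

drive_tool(
  plan=[
    [[-1, 0, 0, 0], [-2, 0, 0, 0], [-2, 0, 0, 0]],
  ],
)

```text
time_s: 8.28
position: [0.5132, 0.2631, 0.0796]
tcp_rot: [-0.077, 0.997, -0.0, -0.004]
wrist_force: [-11.8, -1.5, 11.8]
gripper_width: 0.0599
gripper_force: 7.0
```

drive_tool(
  plan=[
    [[-1, 0, 0, 0], [-2, 0, 0, 0], [-2, 0, 0, 0]],
  ],
)

```text
time_s: 8.65
position: [0.5134, 0.263, 0.0795]
tcp_rot: [-0.077, 0.997, -0.001, -0.006]
wrist_force: [-16.1, -3.4, 13.8]
gripper_width: 0.06
gripper_force: 9.4
```

```bash
python3 -c "
from h import *
from cell import bot
togo(bot,16,9,.08)
f2=bot.grab_frame('side');np.savez('pics/s4.npz',**f2)
p=np.load('p.npy');L=np.array([(56,-25,96),(88,-25,96),(24,-25,96),(56,-57,96),(56,7,96),(24,-57,66)])/1000.
for i,L_ in enumerate(proj(f2,T(p,L))): print((L_-[180,140])*6)
cv2.imwrite('pics/w4.png',cv2.resize(f2['color'][140:220,180:300],None,fx=6,fy=6,interpolation=cv2.INTER_CUBIC)[:,:,::-1])"
```

```text
t 8.65 shift [ 3.2 -2.3 -0.5] turn 0.04 here [19.2 11.3] 0.0795 F [-16.1  -3.4  13.8] w 0.059966874420376584
[462.92858324 136.17877103]
[513.7101487  120.96906599]
[410.91460758 151.75759814]
[503.50723019 157.88509783]
[423.60614639 115.14441605]
[450.20952453 230.56232103]
```

View pics/w4.png

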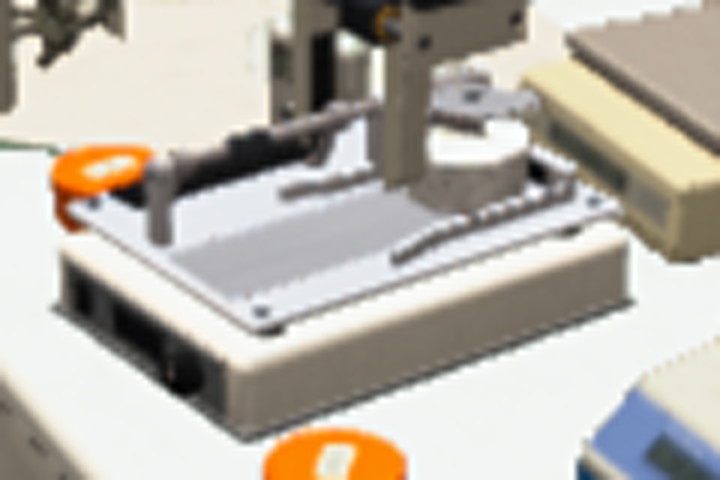

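The tin's lid reaches (530,150) and I predicted (528,·) for home, with 16 N against the stop, so it is home. I'll back off first so the finger doesn't drag the tin up, then rise.

drive_tool(
  plan=[
    [[3, 0, 0, 0], [7, 0, 0, 0], [11, 0, 0, 0], [14, 0, 0, 0]],
  ],
)

```text
time_s: 9.2
position: [0.508, 0.2623, 0.0811]
tcp_rot: [-0.076, 0.997, 0.001, 0.003]
wrist_force: [4.9, 1.9, 5.6]
gripper_width: 0.0594
gripper_force: 2.8
```

drive_tool(
  plan=[
    [[0, 0, -4, 0], [0, 0, -8, 0], [0, 0, -12, 0], [0, 0, -16, 0], [0, 0, -20, 0]],
  ],
)

```text
time_s: 9.82
position: [0.5053, 0.2615, 0.0997]
tcp_rot: [-0.077, 0.997, -0.0, -0.0]
wrist_force: [-0.3, 0.7, -1.5]
gripper_width: 0.0594
gripper_force: 0.0
```

drive_tool(
  plan=[
    [[0, 0, -8, 0], [0, 0, -20, 0], [0, 0, -40, 0], [0, 0, -70, 0], [0, 0, -100, 0]],
  ],
)

```text
time_s: 10.45
position: [0.5055, 0.2616, 0.2013]
tcp_rot: [-0.077, 0.997, 0.0, 0.0]
wrist_force: [0.7, 0.7, 0.6]
gripper_width: 0.0595
gripper_force: 0.0
```

drive_tool(
  plan=[
    [[40, 0, -20, 0], [90, 0, -20, 0], [140, 0, -20, 0], [140, 0, -20, 0], [140, 0, -20, 0]],
  ],
)

```text
time_s: 11.08
position: [0.3682, 0.2405, 0.2207]
tcp_rot: [-0.077, 0.997, 0.0, 0.001]
wrist_force: [-0.1, -0.2, 1.2]
gripper_width: 0.0594
gripper_force: 0.0
```

```bash
python3 -c "
from h import *
from cell import bot
togo(bot,16,9,.08)
f=bot.grab_frame('top');f2=bot.grab_frame('side')
o=np.zeros((600,480,3),np.uint8);o[:320]=cv2.resize(f2['color'][140:220,180:300],None,fx=4,fy=4,interpolation=cv2.INTER_CUBIC);o[320:,:336]=cv2.resize(f['color'][132:232,150:270],(336,280),interpolation=cv2.INTER_CUBIC)
cv2.imwrite('pics/w5.png',o[:,:,::-1])"
```

```text
t 11.075 shift [-143.3   -2.4  141.1] turn 0.05 here [-127.7   11.2] 0.2207 F [-0.1 -0.2  1.2] w 0.05944563067557329
```

View pics/w5.png

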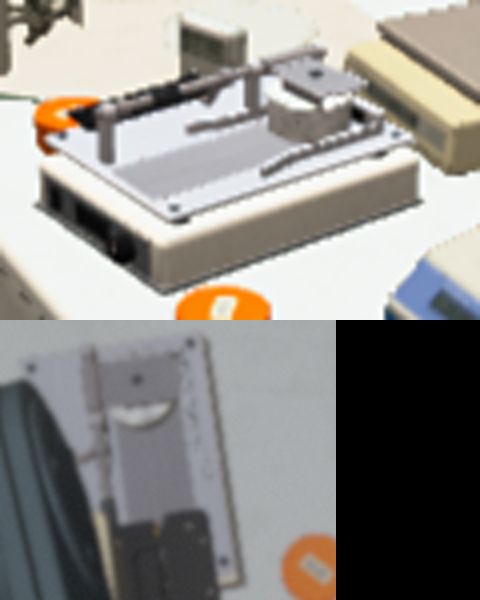

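The tin stands flat under the flap, its lid's rear edge at about (140,428) in the top crop. The flap rests on it and the arm is clear, so I'm handing in.

```bash
python3 -c "
from cell import bot
print(bot.finish_job())"
```

```text
the job is handed in; nothing more can be done
None
```

I held the bar down, pushed the tin home against the end stop and let go; the last pictures show the flap resting on the tin's lid and the arm clear. The job is handed in at about 11 s, with no verdict returned.

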